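# Set up the cookie-mould stand and steady it

## Robot

A 6-joint arm with a two-finger parallel gripper is mounted at the origin on the work surface. World frame = base frame: x ahead of the robot, y to its left, z up, the work surface at z = 0. Lengths are in m, angles in rad, forces in N, time in s.
With the tool pointing down it reaches from about 0.35 to 0.975 m from the base axis. Payload 4.9 kg.
Tool frame: the origin (TCP) lies at the centre of the arm's flange, where the gripper is bolted on; the fingertips stand 173 mm ahead of it and the grasp point (between the pads) lies 155 mm ahead of it (ctrl.finger_overhang is the distance from the TCP to the fingertips, in m); z points along the fingers, y is the direction in which the jaws open and shut (so a half turn about z gives the same grasp; the last joint's range is limited). The gripper opens to 85 mm and grips with 20 to 120 N. Pads are 22 mm wide; open, the fingers measure 114 mm over their backs; the gripper's body (76 mm by 85 mm) begins 54 mm behind the grasp point. The pads swing forward as they close: fully open they stand 13 mm farther back than shut.
Start: joints at [1.17, 0.053, 1.613, -0, 1.476, -0.119], TCP at [0.174, 0.6, 0.405] pointing down, gripper open.
Joint ranges: [-3.01, 3.01], [-1.01, 2.22], [0.06, 2.58], [-1.02, 4.17], [0.09, 2.62], [-3.14, 3.14]. Speed limits (rad/s): [2.57, 2.57, 3.14, 3.14, 3.14, 3.14].

## Interface

Orientations are given as a rotation vector (axis times angle).
In Python, from station import ctrl, eyes, spotter gives the robot as it stands.
- The arm moves only by the shell command python3 -m crank 'ROWS' [FORCE]. ROWS is JSON, a list of rows, each a list of 7 numbers: the turn, a rotation vector about the tool's x, y, z in rad, then the shift along the tool's x, y, z in mm, then the closure, from -1 (fully open) to 1 (shut). A call has 1 to 8 rows; each row shifts and turns the pose as measured when the row begins, along the tool's axes as they then stand; what a row does not reach is not made up. A row lasts 1/12 s, in which the tool goes at most 41.7 mm and 7.16 degrees, less where a joint would pass 70% of its speed; a pose out of reach is approached as far as the arm can. A call is refused whole if a number of a shift passes 41.7 or a number of a turn 0.125, either way. A call with a gripper value outside its range is refused whole. The fingers move at their own pace and stop on an object; FORCE is the grip in N (left out, the last holds). Time passes only in rows, so rows that do not move let the fingers close. It gives the time, the measured TCP pose, the force and the opening at its end, in the units of the state.
- ctrl.get_obs(): the state, without advancing time (a new reading comes with each control period).
- eyes.get_image(name): name is "scene" or "top" or "wrist"; returns a dict with "image" (400x640x3 uint8, red, green, blue), "vertical_fov" (degrees; the focal length in pixels is half the picture's height over the tangent of half this angle, whatever the lens; pixels are square), "cx", "cy" (the principal point, pixels), "rvec" (rotation vector, rad) and "tvec" (3), from world to camera coordinates, as OpenCV has them; the wrist camera has in their place "mount" (4x4, takes a point from camera to tool coordinates, whose origin is the TCP and whose axes are the flange's). Camera axes: x right, y down, z forward; pixel columns grow to the right and rows downward; lengths in m; the calibration is good to about 2 mm. The wrist camera is an equidistant fisheye: a pixel r from the principal point sees the ray r / f radians off the axis. A picture is of the moment at which its call begins: read the wrist's pose just before it. There is no depth.
- ctrl.finish_job(): hands the job in, once; it reports no verdict.
Trained networks look in a picture, given as the dict that the camera call returned (one of the last four; its "shot" number tells which), for a name from the list of things; names that differ only in an ending like _2 or _b are one class to them, and where a whole thing is asked for, a point or a joint stands for the part that bears it (a point fixed in the world has none). Each returns a list of dicts, best first, with "confidence" (0 to 1); they miss things now and then, are a little off and sometimes report something else, mostly with a low value. They report only what shows in the picture. A call takes as long as a camera call.
- spotter.look_for(query, picture): "centre" ([x, y, z] in m, in world coordinates, good to about 4 mm: the middle of the surface that is visible of it).
- spotter.outline_of(query, picture): "region" (400x640 bool, what is visible of it).
- spotter.mark_of(query, picture): "centre" ([x, y, z] in m, in world coordinates, good to about 4 mm: a listed point, or the origin of a listed thing).
The state is a dict: "t": time; "q": joint angles; "dq": joint speeds; "effort": joint torques, N m; "tool_pos": TCP position; "tool_rot": TCP orientation; "contact_force": force on the tool from outside, world axes, zero at the start; "wrist_torque": the same for the moment, N m; "opening": finger opening in m.
Only numpy, scipy, OpenCV 4.12 (cv2) and the standard library are available. Lean on these libraries where they do the work, as an engineer would, in place of code of your own. Each camera call takes 0.05 s, during which the arm holds its last target.

## Task

Set up the folding wooden stand for the cookie moulds: first flip its steel kickstand up over its top point so that it drops fully down on the other side, then raise the frame upright by its top rail until the kickstand's foot rests on the base plank. Empty like this it tips forward again by itself, so finish still holding the top rail, with the frame upright and its foot kept on the plank; do not let go. Leave the mould, jar, cutter and bowl standing around it where they are.

Things in the scene. Friction and masses are not known exactly. Their poses are not given: they have to be found in the camera images.
- stand: Base plank of the stand, brown wood, 260 x 220 x 20 mm, fixed to the bench. Origin on the bench surface straight below the frame's hinge axis; x points to the back of the stand (kickstand side, away from the robot), y along the hinge axis, z up. The plank reaches 120 mm before and 140 mm behind the origin. Blocks at y = +-98 mm, up to z = 50 mm, carry the hinge.
- frame_hinge (a point): Middle of the frame's hinge axis, 35 mm above the bench. The axis runs along the stand's y.
- frame (a joint): Tilt of the frame (0.6 kg) about its hinge, rad. 0: tipped 0.70 forward (to the stand's -x, the robot) on its stop, as at the start. Grows as it is raised; 0.70 is vertical. Kickstand down, the foot meets the plank at about 0.64, which is upright; else nothing stops it before 1.0. Swings freely, falls forward if let go; lifting takes about 3 N at the rail.
- rail: Top rail of the frame: wooden dowel, 16 mm in diameter, 128 mm long between two 22 mm wide uprights, parallel to the hinge axis, 250 mm from it; it can turn in its sockets about its own length. Origin at its middle, y along it. At the start about 226 mm above the bench and 161 mm nearer the robot than the hinge. The uprights end 6 mm above the rail's axis.
- kickstand_hub (a point): Pivot of the kickstand on the back of the frame's middle crossbar, 110 mm up the frame from the hinge axis and 30 mm behind the frame's mid plane. The pivot axis is the frame's x (its back direction).
- kickstand (a joint): Swing of the kickstand about its hub, rad. 0: folded, on its stop, 0.60 to the stand's +y side of its top point. Grows as the foot swings over the top to the stand's -y and down: 0.60 is the top; past it, it falls by its own weight in about 1 s to its lower stop at 3.74 (it rests at 3.70 to 3.74), pointing straight down the frame. Before the top it falls back. Moves easily (under 1 N at the foot).
- foot: Foot of the kickstand: black rubber ball, 16 mm in diameter, origin at its centre, on a straight steel bar 10 mm thick, 130 mm long from the hub. It lies 122 mm from the pivot axis and 55 mm behind the hub. Folded it is about 250 mm above the bench, 90 mm farther from the robot than the rail, the bar nearly upright under it but leaning sideways; at the top point 265 mm high.
- mould: Bystander: square carved wooden cookie mould, 100 x 100 x 20 mm, lying flat. Origin at the centre of its underside.
- jar: Bystander: closed glass jar, 68 mm in diameter, 100 mm high, standing. Origin at the centre of its underside.
- cutter: Bystander: round steel cookie cutter, 68 mm in diameter, 28 mm high. Origin at the centre of its underside.
- bowl: Bystander: small white bowl, 110 mm in diameter, 50 mm high. Origin at the centre of its underside.

How it is judged:
On the way, in this order (a step that is already met when the one before it is completed fails the run):
1. the kickstand is flipped over the top and fully down (joint above 3.6) while the frame still lies forward (below 0.4) (value of joint kickstand above 3.6 rad and value of joint frame below 0.4 rad), for 0.2 s.
2. the frame is upright on its kickstand's foot, held by the rail (value of joint frame between 0.6 and 0.72 rad and value of joint kickstand above 3.6 rad and contact force between foot and stand above 0.5 N and contact force between the fingers and rail above 1 N), for 0.2 s.
At the end, for the whole second after the job is handed in: Kickstand fully down (joint above 3.6), frame upright (joint 0.60 to 0.72) and still (under 0.1 rad/s), foot pressing on the plank (over 0.5 N), the robot's fingers still holding the top rail (over 1 N); bystanders within 30 mm of their places (all of step 2 and velocity of joint frame between -0.1 and 0.1 rad/s and distance of each of mould, jar, cutter, bowl from where it was at the start of the episode below 0.03 m); the arm keeps its last pose, push and grip.
It fails at once if the mould is moved more than 30 mm or toppled (distance of mould from where it was at the start of the episode above 0.03 m or angle between mould's own z axis and vertical above 0.5 rad).
It fails at once if the jar is moved more than 30 mm or toppled (distance of jar from where it was at the start of the episode above 0.03 m or angle between jar's own z axis and vertical above 0.5 rad).
It fails at once if the cutter is moved more than 30 mm or toppled (distance of cutter from where it was at the start of the episode above 0.03 m or angle between cutter's own z axis and vertical above 0.5 rad).
It fails at once if the bowl is moved more than 30 mm or toppled (distance of bowl from where it was at the start of the episode above 0.03 m or angle between bowl's own z axis and vertical above 0.5 rad).
It also fails if it takes over 43 s, if anything falls off the work surface, if the arm or the gripper's body presses on something with over 40 N, if the wrist force passes 120 N, or if a joint passes its speed limit or range.

## Working session

There is one attempt and no reset: what is moved stays moved. The work goes in short steps, Python scripts to look and compute and a shell command to move; the robot and the scene stay as the last step left them, time stands still between calls to the robot, and variables do not carry over. Pictures are saved under pics/ and viewed, and the job is handed in when it is done.

```bash
ls; mkdir -p pics
cat > h.py <<'E'
import numpy as np, cv2
from scipy.spatial.transform import Rotation as R
from station import ctrl, eyes, spotter
def save(p,n): cv2.imwrite('pics/'+n+'.png',cv2.cvtColor(p['image'],cv2.COLOR_RGB2BGR))
E
python3 - <<'E'
from h import *
o=ctrl.get_obs()
print({k:np.round(v,3) for k,v in o.items()})
for c in ['scene','top']:
    p=eyes.get_image(c); save(p,c+'0')
    for q in ['frame_hinge','rail','kickstand_hub','foot','stand','mould','jar','cutter','bowl']:
        r=spotter.mark_of(q,p)
        print(c,q,[(np.round(d['centre'],3),round(d['confidence'],2)) for d in r[:2]])
E
```

```text
pics
{'t': np.float64(0.0), 'q': array([ 1.17 ,  0.053,  1.614,  0.   ,  1.476, -0.119]), 'dq': array([ 0.   ,  0.001,  0.   , -0.   ,  0.001, -0.001]), 'effort': array([ 0.0000e+00, -3.9369e+01, -3.7018e+01, -0.0000e+00,  7.0000e-03,
        0.0000e+00]), 'tool_pos': array([0.174, 0.6  , 0.403]), 'tool_rot': array([-4.41e-01, -3.11e+00,  3.00e-03]), 'contact_force': array([-1.068, -0.061,  0.827]), 'wrist_torque': array([-0.012,  0.011, -0.033]), 'opening': np.float64(0.085)}
scene frame_hinge [(array([ 0.635, -0.06 ,  0.032]), 0.83)]
scene rail [(array([ 0.485, -0.015,  0.227]), 0.59)]
scene kickstand_hub [(array([ 0.589, -0.046,  0.138]), 0.83)]
scene foot [(array([0.589, 0.031, 0.251]), 0.46)]
scene stand [(array([ 0.634, -0.059, -0.001]), 0.78)]
scene mould [(array([ 0.528,  0.178, -0.006]), 0.92)]
scene jar [(array([ 0.563, -0.2  ,  0.001]), 0.85)]
scene cutter [(array([ 0.403, -0.169,  0.   ]), 0.85)]
scene bowl [(array([ 0.686,  0.132, -0.003]), 0.64)]
top frame_hinge [(array([ 0.64 , -0.056,  0.032]), 0.83)]
top rail [(array([ 0.477, -0.013,  0.222]), 0.57)]
top kickstand_hub [(array([ 0.593, -0.043,  0.138]), 0.85)]
top foot [(array([0.588, 0.026, 0.255]), 0.49)]
top stand [(array([ 0.642, -0.061,  0.002]), 0.63)]
top mould [(array([ 0.402, -0.168, -0.   ]), 0.72), (array([ 0.533,  0.178, -0.003]), 0.68)]
top jar [(array([ 0.56 , -0.206,  0.001]), 0.97)]
top cutter [(array([ 0.403, -0.168,  0.001]), 0.64)]
top bowl [(array([ 0.687,  0.129, -0.   ]), 0.77)]
```

View pics/scene0.png

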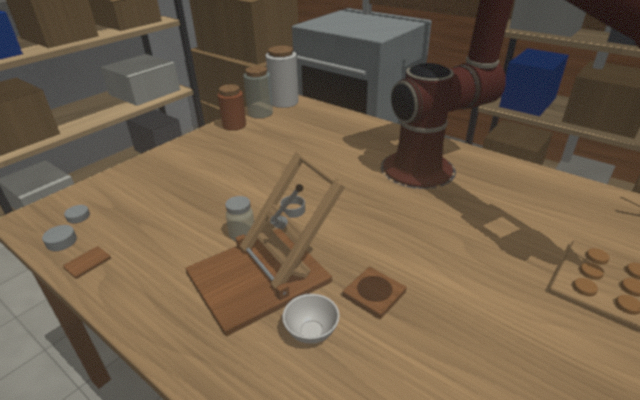

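View pics/top0.png

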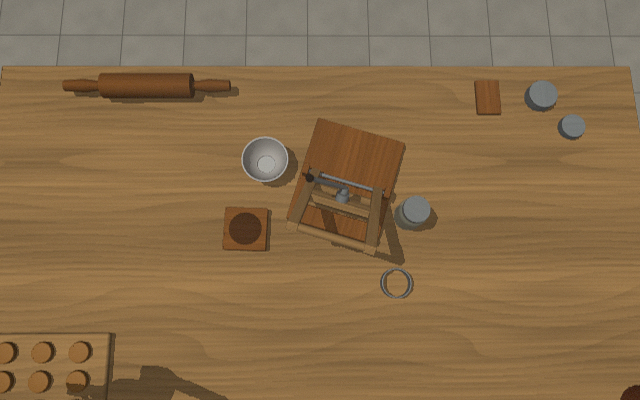

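The networks agree with the given geometry: the stand is at about (0.638, -0.059) with yaw about -0.28. In the top view the rail is at (335,240) and the foot at (310,178). The predicted folded foot position, (0.589, 0.027, 0.251), matches the measurement. Next I'll work out the approach.

```bash
cat >> h.py <<'E'
H=np.array([.638,-.059,0]); PSI=-.28
c,s=np.cos(PSI),np.sin(PSI)
SX=np.array([c,s,0]);SY=np.array([-s,c,0]);SZ=np.array([0,0,1.])
def W(x,y,z): return H+SX*x+SY*y+SZ*z
def RT(sign=1,tilt=0):  # tool z down, tool y = sign*stand x
    z=-SZ; y=sign*SX; x=np.cross(y,z)
    return R.from_matrix(np.c_[x,y,z])
def go(target,rot=None):
    o=ctrl.get_obs(); r=R.from_rotvec(o['tool_rot'])
    p=np.array(o['tool_pos'])
    print('t',round(float(o['t']),2),'pos',np.round(p,4),'F',np.round(o['contact_force'],1),'T',np.round(o['wrist_torque'],2),'open',round(float(o['opening']),4))
    d=target-p
    print('shift now mm',np.round(r.inv().apply(d)*1000,1))
    if rot is not None:
        print('turn',np.round((r.inv()*rot).as_rotvec(),3),'shift in target axes',np.round(rot.inv().apply(d)*1000,1))
E
python3 - <<'E'
from h import *
o=ctrl.get_obs(); print(np.round(R.from_rotvec(o['tool_rot']).as_matrix(),3))
for sg in (1,-1): go(W(-.075,.110,.403),RT(sg))
E
```

```text
[[-0.961  0.278  0.   ]
 [ 0.278  0.961  0.   ]
 [-0.     0.    -1.   ]]
t 1.0 pos [0.1738 0.6003 0.4047] F [ 0.4 -0.3  0.4] T [-0.04 -0.02  0.04] open 0.0856
shift now mm [-554.1 -394.3    1.7]
turn [ 0.    -0.     1.569] shift in target axes [-395.4  553.3    1.7]
t 1.0 pos [0.1738 0.6003 0.4047] F [ 0.4 -0.3  0.4] T [-0.04 -0.02  0.04] open 0.0856
shift now mm [-554.1 -394.3    1.7]
turn [ 0.     0.    -1.573] shift in target axes [ 395.4 -553.3    1.7]
```

```bash
python3 -m crank '[[0,0,0,-31,-22,0,1],[0,0,0,-31,-22,0,1],[0,0,0,-31,-22,0,1],[0,0,0,-31,-22,0,1],[0,0,0,-31,-22,0,1],[0,0,0,-31,-22,0,1],[0,0,0,-31,-22,0,1],[0,0,0,-31,-22,0,1]]' 40
python3 - <<'E'
from h import *
go(W(-.075,.110,.403))
E
```

```text
t: 1.67
tool_pos: [0.366, 0.3583, 0.4043]
tool_rot: [0.419, 3.113, 0.006]
contact_force: [0.4, 1.3, -0.2]
opening: -0.0002
t 1.67 pos [0.366  0.3583 0.4043] F [ 0.4  1.3 -0.2] T [ 0.04 -0.02  0.01] open -0.0002
shift now mm [-299.  -219.7    0.5]
```

```bash
python3 -m crank '[[0,0,0,-31,-22,0,1],[0,0,0,-31,-22,0,1],[0,0,0,-31,-22,0,1],[0,0,0,-31,-22,0,1],[0,0,0,-31,-22,0,1],[0,0,0,-31,-22,0,1]]'
python3 - <<'E'
from h import *
go(W(-.075,.110,.403))
E
```

```text
t: 2.17
tool_pos: [0.5152, 0.1713, 0.4059]
tool_rot: [0.418, 3.109, 0.01]
contact_force: [0.3, 1.9, -0.1]
opening: -0.0001
t 2.17 pos [0.5152 0.1713 0.4059] F [ 0.3  1.9 -0.1] T [-0.03 -0.02 -0.01] open -0.0001
shift now mm [-105.7  -78.8    2.7]
```

```bash
python3 -m crank '[[0,0,0,-31,-20,1,1],[0,0,0,-31,-20,1,1],[0,0,0,-25,-15,0,1],[0,0,0,0,0,0,1]]'
python3 - <<'E'
from h import *
go(W(-.075,.110,.403))
p=eyes.get_image('scene'); save(p,'s1')
for q in ['foot','rail']: print([(np.round(d['centre'],3),round(d['confidence'],2)) for d in spotter.mark_of(q,p)[:2]])
p=eyes.get_image('wrist'); save(p,'w1')
E
```

```text
t: 2.5
tool_pos: [0.5901, 0.0851, 0.4045]
tool_rot: [0.429, 3.104, 0.008]
contact_force: [0.0, -0.1, -0.1]
opening: -0.0003
t 2.5 pos [0.5901 0.0851 0.4045] F [ 0.  -0.1 -0.1] T [0.04 0.   0.  ] open -0.0003
shift now mm [-10.8 -15.3   1.5]
[(array([0.588, 0.03 , 0.251]), 0.43)]
[]
```

View pics/s1.png

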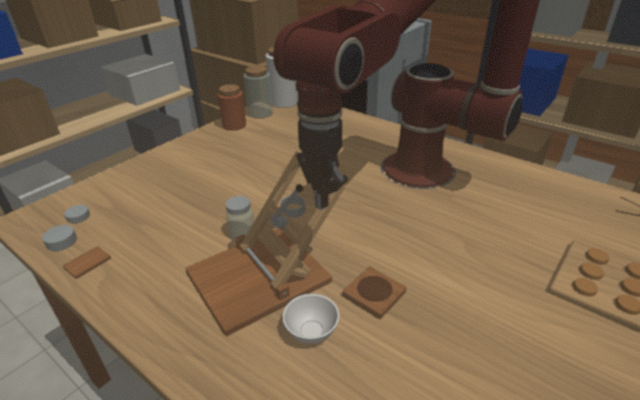

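View pics/w1.png

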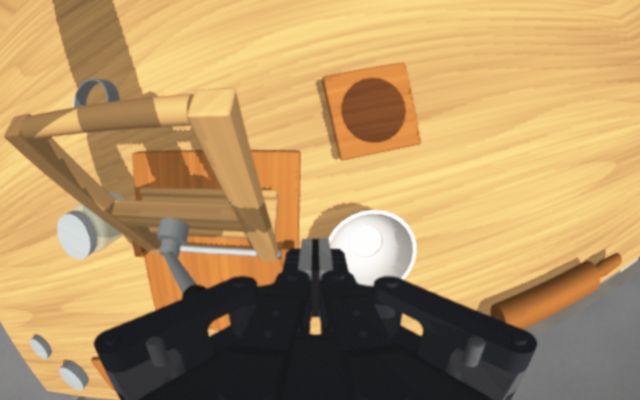

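```bash
python3 -m crank '[[0,0,0,-7,-10,2,1],[0,0,0,0,-12,0,1],[0,0,0,0,-15,0,1],[0,0,0,0,-15,0,1],[0,0,0,0,-15,0,1],[0,0,0,0,-15,0,1]]'
python3 - <<'E'
from h import *
go(W(-.079,.0,.403))
p=eyes.get_image('wrist'); save(p,'w2')
E
```

```text
t: 3.2
tool_pos: [0.569, 0.0125, 0.407]
tool_rot: [0.397, 3.107, 0.027]
contact_force: [-5.3, 10.7, 21.6]
opening: -0.0
t 3.2 pos [0.569  0.0125 0.407 ] F [-5.3 10.7 21.6] T [1.12 0.66 0.01] open -0.0
shift now mm [ -5.8 -49.9   3.2]
```

View pics/w2.png

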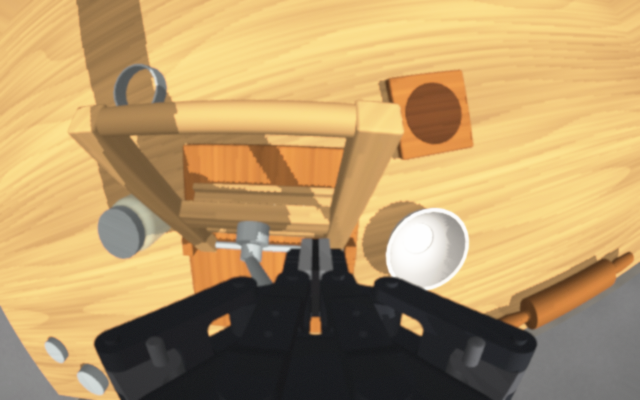

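The wrist force is 21 N upward, so the ball is jammed under the wider part of the finger. I'll back off, rise and push with the tip.

```bash
python3 -m crank '[[0,0,0,0,12,0,1],[0,0,0,0,12,-5,1],[0,0,0,0,10,-8,1],[0,0,0,0,8,-8,1],[0,0,0,0,0,0,1]]'
python3 - <<'E'
from h import *
go(W(-.079,.08,.420),RT().__mul__(R.from_rotvec([0,0,-np.pi/2])))
p=eyes.get_image('wrist'); save(p,'w3')
p=eyes.get_image('scene'); save(p,'s3')
for q in ['foot','rail']: print([(np.round(d['centre'],3),round(d['confidence'],2)) for d in spotter.mark_of(q,p)[:2]])
E
```

```text
t: 3.67
tool_pos: [0.5777, 0.0539, 0.433]
tool_rot: [0.398, 3.104, 0.021]
contact_force: [0.0, 0.5, 0.5]
opening: -0.0001
t 3.67 pos [0.5777 0.0539 0.433 ] F [0.  0.5 0.5] T [-0.    0.    0.03] open -0.0001
shift now mm [ -9.7 -12.2  12.9]
turn [0.015 0.01  0.025] shift in target axes [-10.2 -11.8  13. ]
[(array([0.589, 0.031, 0.253]), 0.43)]
[(array([ 0.485, -0.015,  0.228]), 0.66), (array([0.531, 0.179, 0.001]), 0.16)]
```

View pics/w3.png

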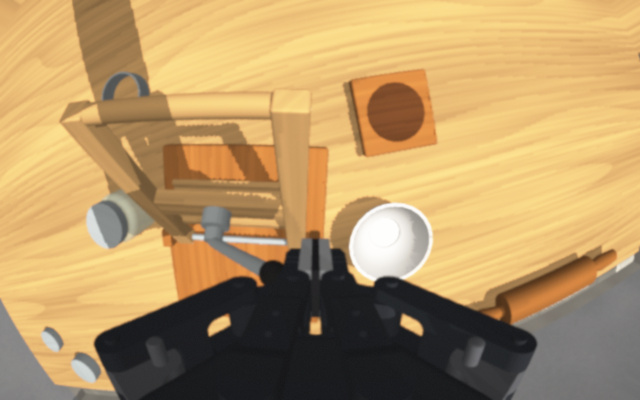

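View pics/s3.png

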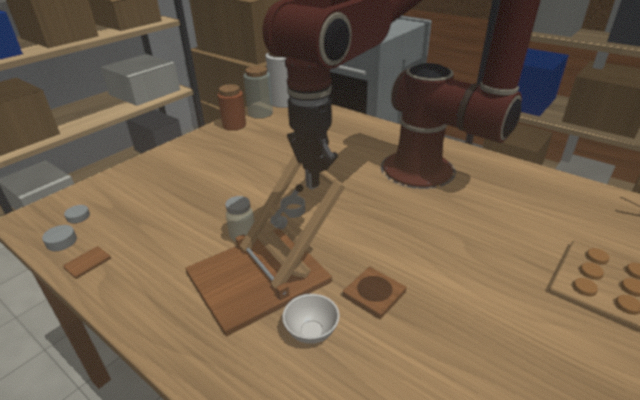

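```bash
python3 -m crank '[[0,0,0,-6,8,0,1],[0.015,0.01,0.025,-7,8,8,1],[0,0,0,0,0,7,1],[0,0,0,0,0,0,1]]'
python3 - <<'E'
from h import *
go(W(-.079,.0,.418),RT().__mul__(R.from_rotvec([0,0,-np.pi/2])))
E
```

```text
t: 4.2
tool_pos: [0.5952, 0.0644, 0.4133]
tool_rot: [-0.444, -3.104, 0.003]
contact_force: [-0.7, 1.2, -0.6]
opening: -0.0002
t 4.2 pos [0.5952 0.0644 0.4133] F [-0.7  1.2 -0.6] T [ 0.01 -0.03 -0.02] open -0.0002
shift now mm [   3.3 -106.8   -4.5]
turn [-0.002 -0.005 -0.004] shift in target axes [   3.8 -106.7   -4.7]
```

```bash
python3 -m crank '[[0,0,0,2,-8,-6,1],[0,0,0,0,-12,-1,1],[0,0,0,0,-12,-2,1],[0,0,0,0,-12,-2,1]]'
python3 - <<'E'
from h import *
go(W(-.079,.0,.425))
E
```

```text
t: 4.53
tool_pos: [0.5802, 0.0249, 0.4318]
tool_rot: [-0.433, -3.109, -0.025]
contact_force: [-2.6, 5.0, 7.4]
opening: 0.0003
t 4.53 pos [0.5802 0.0249 0.4318] F [-2.6  5.   7.4] T [ 0.61  0.4  -0.01] open 0.0003
shift now mm [  0.5 -64.7   5.8]
```

Run:
```python
from h import *
p=eyes.get_image('wrist'); save(p,'w4')
p=eyes.get_image('scene'); cv2.imwrite('pics/s4.png',cv2.resize(cv2.cvtColor(p['image'],cv2.COLOR_RGB2BGR)[110:260,220:400],None,fx=4,fy=4,interpolation=3))
for q in ['foot','rail','kickstand_hub']: print([(np.round(d['centre'],3),round(d['confidence'],2)) for d in spotter.mark_of(q,p)[:2]])
go(W(-.079,.0,.425))
```

```text
[(array([0.58 , 0.005, 0.264]), 0.38)]
[(array([ 0.486, -0.014,  0.231]), 0.72)]
[(array([ 0.588, -0.045,  0.14 ]), 0.75)]
t 4.78 pos [0.5802 0.0239 0.4274] F [-0.3  1.1 -0.2] T [ 0.02 -0.   -0.05] open -0.0003
shift now mm [  0.6 -63.7   1.9]
```

View pics/w4.png

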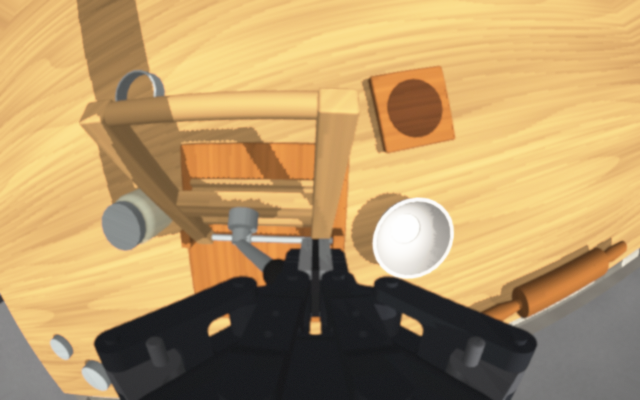

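View pics/s4.png

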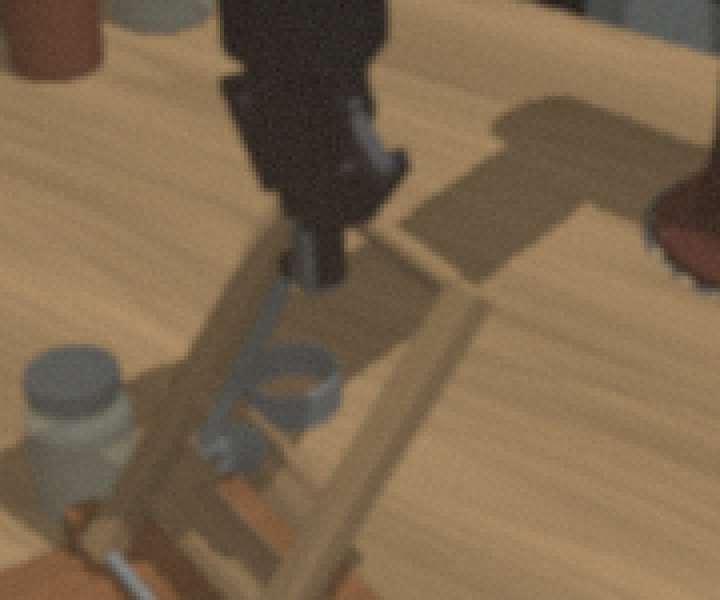

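```bash
python3 -m crank '[[0,0,0,0,-11,-1,1],[0,0,0,0,-11,-1,1],[0,0,0,0,-11,0,1],[0,0,0,0,-11,0,1],[0,0,0,0,-11,0,1]]'
python3 - <<'E'
from h import *
go(W(-.079,.0,.425))
p=eyes.get_image('scene')
for q in ['foot','rail']: print([(np.round(d['centre'],3),round(d['confidence'],2)) for d in spotter.mark_of(q,p)[:2]])
p=eyes.get_image('wrist'); save(p,'w5')
E
```

```text
t: 5.2
tool_pos: [0.5632, -0.0329, 0.4257]
tool_rot: [-0.431, -3.099, -0.015]
contact_force: [0.7, 0.5, 0.4]
opening: -0.0007
t 5.2 pos [ 0.5632 -0.0329  0.4257] F [0.7 0.5 0.4] T [-0.02 -0.02 -0.03] open -0.0007
shift now mm [-0.  -4.4  0.6]
[]
[(array([ 0.483, -0.01 ,  0.227]), 0.54)]
```

View pics/w5.png

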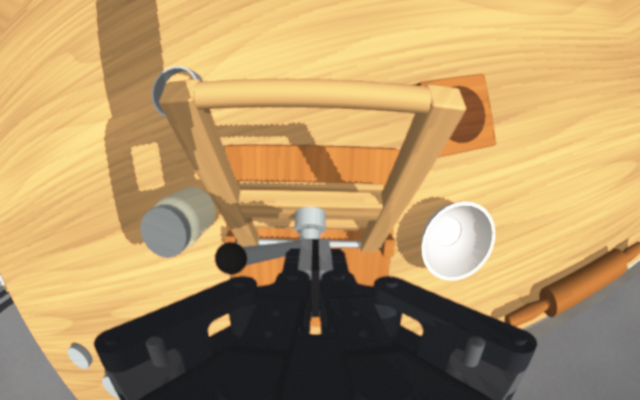

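The foot has gone over the top and is falling at (232,257) in the wrist picture. I'll rise now and check which way to turn for the rail.

```bash
python3 -m crank '[[0,0,0,0,3,-15,0.5],[0,0,0,0,0,-15,0],[0,0,0,0,0,-15,0],[0,0,0,0,0,0,-0.5],[0,0,0,0,0,0,-0.5],[0,0,0,0,0,0,-0.5]]'
python3 - <<'E'
from h import *
print(np.round(ctrl.get_obs()['q'],2))
go(W(-.161,0,.44),RT(1)); go(W(-.161,0,.44),RT(-1))
p=eyes.get_image('scene'); cv2.imwrite('pics/s6.png',cv2.resize(cv2.cvtColor(p['image'],cv2.COLOR_RGB2BGR)[110:260,220:400],None,fx=4,fy=4,interpolation=3))
for q in ['foot','rail']: print([(np.round(d['centre'],3),round(d['confidence'],2)) for d in spotter.mark_of(q,p)[:2]])
E
```

```text
t: 5.9
tool_pos: [0.5652, -0.028, 0.4707]
tool_rot: [-0.428, -3.098, -0.018]
contact_force: [-0.5, -0.5, -0.7]
opening: 0.0641
[-0.18 -0.12  1.67  0.01  1.6  -1.48]
t 5.9 pos [ 0.5652 -0.028   0.4707] F [-0.5 -0.5 -0.7] T [ 0.01 -0.03 -0.03] open 0.0641
shift now mm [82.  -9.6 31.9]
turn [-0.005 -0.02   1.576] shift in target axes [ -9.7 -82.5  30.7]
t 5.9 pos [ 0.5652 -0.028   0.4707] F [-0.5 -0.5 -0.7] T [ 0.01 -0.03 -0.03] open 0.0641
shift now mm [82.  -9.6 31.9]
turn [ 0.02  -0.005 -1.565] shift in target axes [ 9.7 82.5 30.7]
[(array([ 0.612, -0.174,  0.156]), 0.59)]
[(array([ 0.486, -0.012,  0.226]), 0.6)]
```

View pics/s6.png

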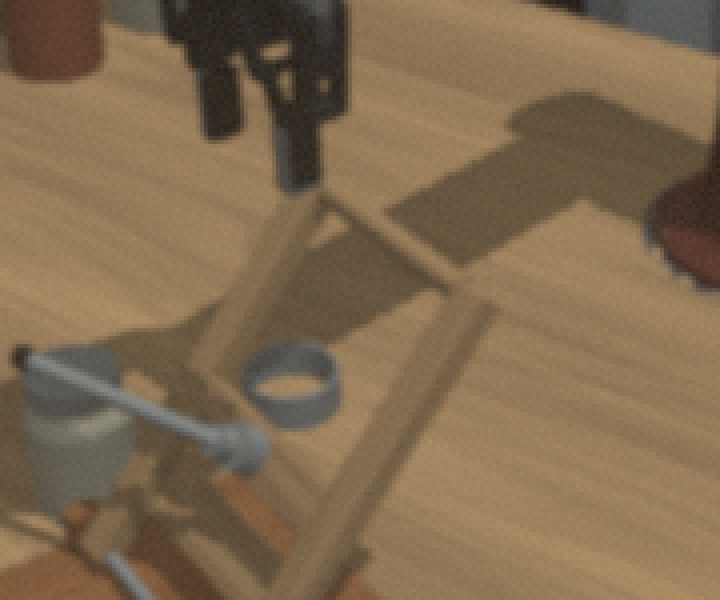

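```bash
python3 -m crank '[[0,0,0.122,0,0,0,-1],[0,0,0.122,0,0,0,-1],[0,0,0.122,0,0,0,-1],[0,0,0.122,0,0,0,-1],[0,0,0.122,0,0,0,-1],[0,0,0.122,0,0,0,-1],[0,0,0.122,0,0,0,-1],[0,0,0.122,0,0,0,-1]]'
python3 -m crank '[[0,0,0.122,0,0,0,-1],[0,0,0.122,0,0,0,-1],[0,0,0.122,0,0,0,-1],[0,0,0.122,0,0,0,-1],[0,0,0.11,0,0,0,-1],[0,0,0,0,0,0,-1]]'
python3 - <<'E'
from h import *
print(np.round(ctrl.get_obs()['q'],2))
go(W(-.161,0,.383),RT(1))
for c in ['scene','top']:
    p=eyes.get_image(c);
    for q in ['foot','rail']: print([(np.round(d['centre'],3),round(d['confidence'],2)) for d in spotter.mark_of(q,p)[:2]])
    if c=='scene':cv2.imwrite('pics/s7.png',cv2.resize(cv2.cvtColor(p['image'],cv2.COLOR_RGB2BGR)[110:260,220:400],None,fx=4,fy=4,interpolation=3))
print(W(-.161,0,.226))
p=eyes.get_image('wrist'); save(p,'w7')
E
```

```text
t: 6.72
tool_pos: [0.5643, -0.0278, 0.4611]
tool_rot: [-1.854, -2.498, 0.005]
contact_force: [-1.0, 0.4, 0.2]
opening: 0.0854
t: 7.22
tool_pos: [0.5637, -0.0277, 0.4546]
tool_rot: [-2.522, -1.813, 0.029]
contact_force: [-0.3, -0.2, 0.2]
opening: 0.0853
[-0.18 -0.11  1.69  0.01  1.6   0.14]
t 7.22 pos [ 0.5637 -0.0277  0.4546] F [-0.3 -0.2  0.2] T [-0.01 -0.    0.01] open 0.0853
shift now mm [-13.5 -77.5  74.7]
turn [-0.04  -0.006 -0.044] shift in target axes [ -9.6 -80.9  71.6]
[(array([ 0.704, -0.082,  0.081]), 0.44)]
[(array([ 0.482, -0.013,  0.23 ]), 0.86)]
[(array([ 0.594, -0.042,  0.138]), 0.19)]
[]
[ 0.48327007 -0.01450674  0.226     ]
```

View pics/s7.png

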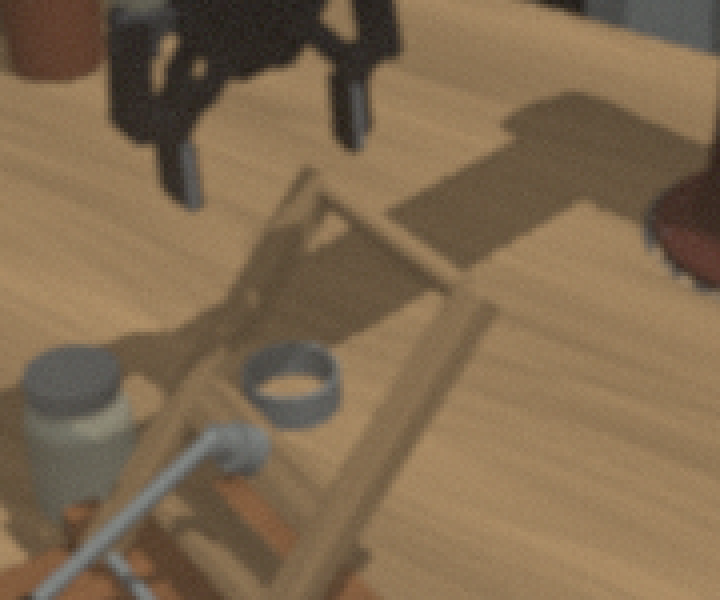

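View pics/w7.png

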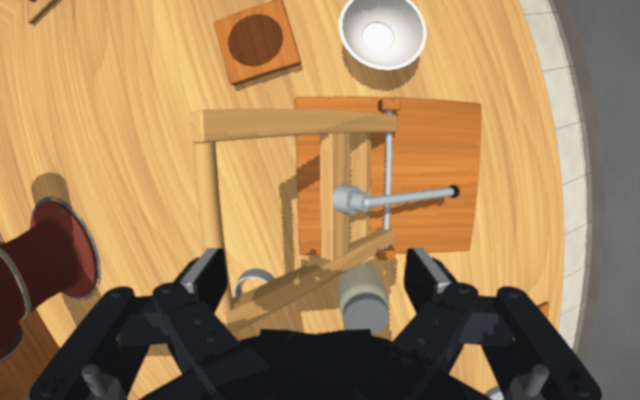

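```bash
python3 -m crank '[[-0.04,-0.006,-0.044,-10,-25,0,-1],[0,0,0,0,-28,0,-1],[0,0,0,0,-28,0,-1],[0,0,0,0,0,0,-1],[0,0,0,0,0,0,-1]]'
python3 - <<'E'
from h import *
go(np.array([.483,-.0142,.381]),RT(1))
p=eyes.get_image('wrist'); save(p,'w8')
E
```

```text
t: 7.98
tool_pos: [0.4812, -0.0141, 0.4542]
tool_rot: [2.501, 1.9, 0.001]
contact_force: [0.2, -0.0, -0.3]
opening: 0.0856
t 7.98 pos [ 0.4812 -0.0141  0.4542] F [ 0.2 -0.  -0.3] T [-0.02  0.06 -0.01] open 0.0856
shift now mm [ 0.4  1.7 73.2]
turn [0.001 0.    0.009] shift in target axes [ 0.4  1.8 73.2]
```

View pics/w8.png

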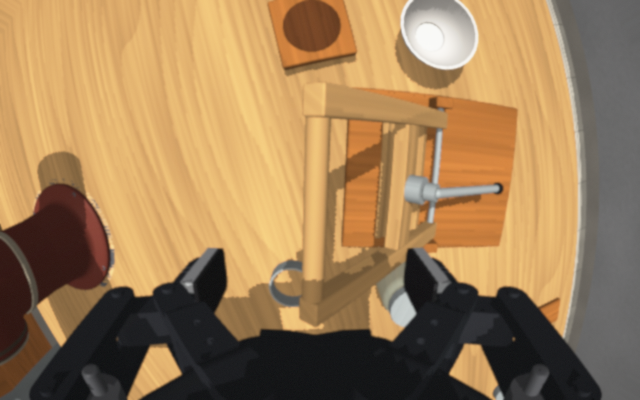

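```bash
python3 -m crank '[[0,0,0,0,1,25,-1],[0,0,0,0,0,25,-1],[0,0,0,0,0,20,-1],[0,0,0,0,0,4,-1],[0,0,0,0,0,0,-1]]'
python3 - <<'E'
from h import *
go(np.array([.483,-.0142,.381]),RT(1))
p=eyes.get_image('wrist'); save(p,'w9')
E
```

```text
t: 8.45
tool_pos: [0.4866, -0.0156, 0.3817]
tool_rot: [2.496, 1.898, 0.009]
contact_force: [0.3, 0.2, 0.4]
opening: 0.0855
t 8.45 pos [ 0.4866 -0.0156  0.3817] F [0.3 0.2 0.4] T [-0.02  0.01  0.  ] open 0.0855
shift now mm [ 0.4 -3.8  0.6]
turn [ 0.008 -0.001  0.01 ] shift in target axes [ 0.3 -3.8  0.7]
```

View pics/w9.png

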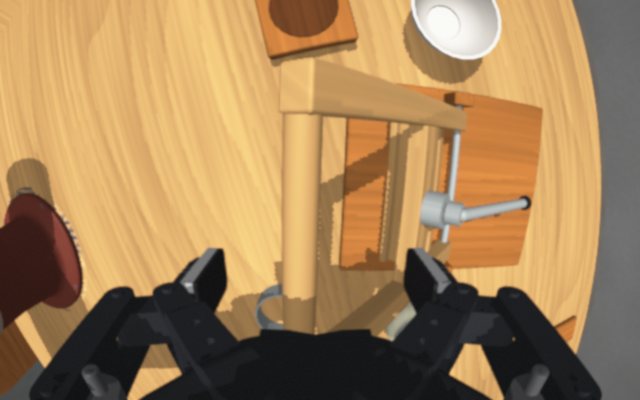

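```bash
python3 -m crank '[[0,0,0,0,-5,0,-0.3],[0,0,0,0,0,0,0.3],[0,0,0,0,0,0,1],[0,0,0,0,0,0,1],[0,0,0,0,0,0,1],[0,0,0,0,0,0,1]]' 40
python3 - <<'E'
from h import *
go(np.array([.483,-.0142,.381]),RT(1))
p=eyes.get_image('wrist'); save(p,'w10')
p=eyes.get_image('scene')
for q in ['foot','rail']: print([(np.round(d['centre'],3),round(d['confidence'],2)) for d in spotter.mark_of(q,p)[:2]])
E
```

```text
t: 9.0
tool_pos: [0.483, -0.0145, 0.3885]
tool_rot: [2.491, 1.894, 0.016]
contact_force: [-2.4, -0.8, -1.1]
opening: 0.0149
t 9.0 pos [ 0.483  -0.0145  0.3885] F [-2.4 -0.8 -1.1] T [-0.1   0.27 -0.2 ] open 0.0149
shift now mm [ 0.3 -0.2  7.5]
turn [ 0.016 -0.001  0.01 ] shift in target axes [ 0.3 -0.1  7.5]
[(array([ 0.704, -0.081,  0.078]), 0.61)]
[(array([ 0.488, -0.015,  0.232]), 0.65)]
```

View pics/w10.png

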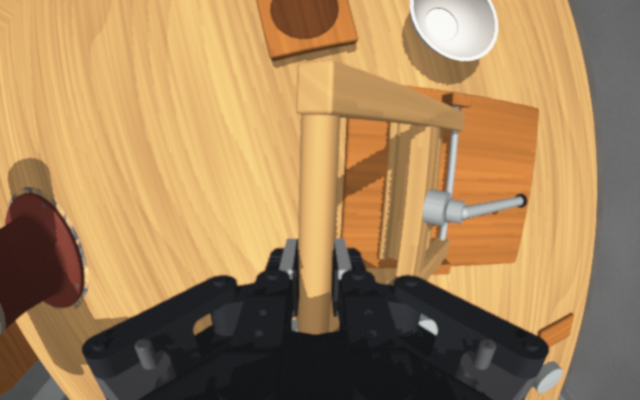

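Rail gripped: opening is 14.9 mm and the rail sits between the pads at about (318,270). Now raising it along the arc.

```bash
cat >> h.py <<'E'
def arc(a,off=.159): go(W(-.25*np.sin(a),0,.035+.25*np.cos(a)+off),RT(1)); o=ctrl.get_obs(); x=(np.array(o['tool_pos'])-H)@SX; print('alpha from x',np.round(np.arcsin(-x/.25),3),'z-implied off',np.round(o['tool_pos'][2]-.035-np.sqrt(.25**2-x**2),4))
E
python3 -m crank '[[0,0,0,0,9,-7,1],[0,0,0,0,10,-7,1],[0,0,0,0,10,-7,1],[0,0,0,0,10,-6,1]]' 60
python3 -c "
from h import *
arc(.06)"
```

```text
t: 9.53
tool_pos: [0.5193, -0.0252, 0.4131]
tool_rot: [2.495, 1.894, 0.007]
contact_force: [-1.7, -1.0, -0.1]
opening: 0.0139
t 9.53 pos [ 0.5193 -0.0252  0.4131] F [-1.7 -1.  -0.1] T [-0.05  0.29 -0.21] open 0.0139
shift now mm [ -0.6 108.7 -29.3]
turn [0.01  0.002 0.008] shift in target axes [  0.4 108.4 -30.4]
alpha from x 0.516 z-implied off 0.1607
```

```bash
python3 -m crank '[[0,0,0,0,11,-5,1],[0,0,0,0,11,-5,1],[0,0,0,0,11,-5,1],[0,0,0,0,12,-4,1],[0,0,0,0,12,-3,1]]'
python3 -c "
from h import *
arc(.06)"
```

```text
t: 9.95
tool_pos: [0.5765, -0.0425, 0.4364]
tool_rot: [2.494, 1.889, 0.004]
contact_force: [-2.4, -1.7, 2.4]
opening: 0.014
t 9.95 pos [ 0.5765 -0.0425  0.4364] F [-2.4 -1.7  2.4] T [-0.14  0.26 -0.17] open 0.014
shift now mm [ 0.8 48.7 -6.6]
turn [0.012 0.006 0.006] shift in target axes [ 1.1 48.6 -7.1]
alpha from x 0.257 z-implied off 0.1596
```

```bash
python3 -m crank '[[0,0,0,0,11,-3,1],[0,0,0,0,10,-2,1],[0,0,0,0,8,-1,1],[0,0,0,0,6,-1,1]]'
python3 -c "
from h import *
arc(.06)"
```

```text
t: 10.28
tool_pos: [0.6133, -0.0538, 0.4428]
tool_rot: [2.493, 1.885, 0.005]
contact_force: [0.0, -0.6, -2.6]
opening: 0.0137
t 10.28 pos [ 0.6133 -0.0538  0.4428] F [ 0.  -0.6 -2.6] T [-0.06  0.04 -0.19] open 0.0137
shift now mm [ 1.8 10.2 -0.6]
turn [0.014 0.007 0.004] shift in target axes [ 1.8 10.2 -0.8]
alpha from x 0.101 z-implied off 0.1591
```

```bash
python3 -m crank '[[0,0,0,0,4,0,1],[0,0,0,0,4,0,1],[0,0,0,0,3,0,1],[0,0,0,0,0,0,1]]'
python3 -c "
from h import *
arc(.06)"
```

```text
t: 10.62
tool_pos: [0.623, -0.0565, 0.4433]
tool_rot: [2.503, 1.893, -0.012]
contact_force: [-5.8, 0.2, 1.5]
opening: 0.0144
t 10.62 pos [ 0.623  -0.0565  0.4433] F [-5.8  0.2  1.5] T [ 0.16  0.81 -0.08] open 0.0144
shift now mm [ 1.8  0.2 -0.3]
turn [-0.002  0.008  0.004] shift in target axes [ 1.8  0.2 -0.2]
alpha from x 0.061 z-implied off 0.1588
```

Foot contact shows up: a reaction of -5.8 N at an alpha of 0.061. I'll add a little push and check that it stays after settling.

```bash
python3 -m crank '[[0,0,0,0,3,0,1],[0,0,0,0,3,0,1],[0,0,0,0,4,0,1]]'
python3 - <<'E'
from h import *
arc(.06)
p=eyes.get_image('scene'); cv2.imwrite('pics/s11.png',cv2.resize(cv2.cvtColor(p['image'],cv2.COLOR_RGB2BGR)[80:350,150:420],None,fx=2.2,fy=2.2,interpolation=3))
for q in ['foot','rail','mould','jar','cutter','bowl']: print(q,[(np.round(d['centre'],3),round(d['confidence'],2)) for d in spotter.mark_of(q,p)[:2]])
for i in range(8): eyes.get_image('top')
arc(.06)
E
```

```text
t: 10.87
tool_pos: [0.6286, -0.0578, 0.4433]
tool_rot: [-2.493, -1.887, 0.037]
contact_force: [-16.3, 2.4, 6.9]
opening: 0.0141
t 10.87 pos [ 0.6286 -0.0578  0.4433] F [-16.3   2.4   6.9] T [ 0.52  2.55 -0.21] open 0.0141
shift now mm [ 1.5 -5.6 -0.1]
turn [-0.026  0.01   0.005] shift in target axes [ 1.4 -5.6 -0.3]
alpha from x 0.038 z-implied off 0.1585
foot [(array([ 0.718, -0.083,  0.026]), 0.55)]
rail [(array([ 0.626, -0.058,  0.286]), 0.71), (array([ 0.637, -0.057,  0.   ]), 0.56)]
mould [(array([ 0.531,  0.176, -0.002]), 0.7)]
jar [(array([ 0.561, -0.201, -0.001]), 0.59)]
cutter [(array([ 0.406, -0.171, -0.   ]), 0.94)]
bowl [(array([0.684, 0.133, 0.001]), 0.94), (array([ 0.63 , -0.059,  0.285]), 0.56)]
t 11.62 pos [ 0.6285 -0.0577  0.4433] F [-14.8   1.6   6.2] T [ 0.38  2.33 -0.23] open 0.0138
shift now mm [ 1.5 -5.5 -0.1]
turn [-0.026  0.01   0.005] shift in target axes [ 1.4 -5.5 -0.3]
alpha from x 0.038 z-implied off 0.1585
```

View pics/s11.png

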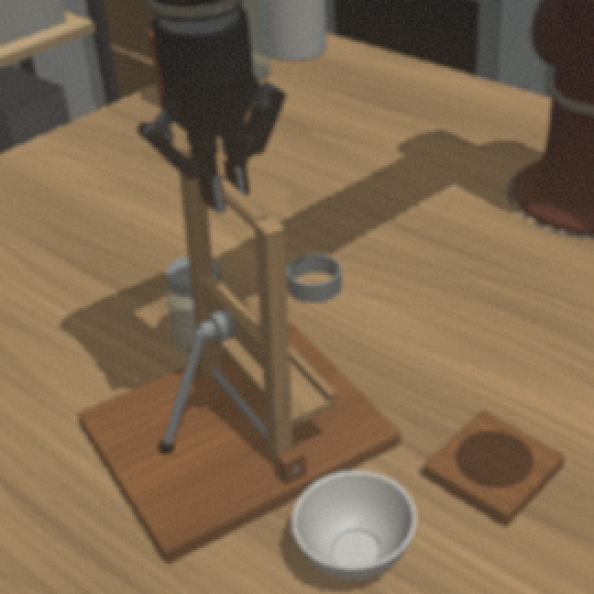

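Run:
```python
from h import *
print(ctrl.finish_job()); arc(.06)
```

```text
the job is handed in; nothing more can be done
None
the job is handed in; nothing more can be done
```

I handed the job in with the stand set up: the frame is upright, the kickstand's foot is on the plank, and the gripper is still holding the top rail. No verdict was reported.

- **Kickstand:** the first push jammed, with the foot under the wide part of the fingers and about 22 N upward on the wrist. I backed off and the foot fell back to its stop. The second push, with the fingertip, took it over the top. Before lifting, the foot was seen at (0.704, -0.082, 0.081), against about (0.708, -0.079, 0.081) expected for fully down.
- **Frame:** I gripped the rail at its middle and raised it along its arc until the foot met the plank. I then pressed on and left that push as the last target.

| Last check (t ≈ 11.6 s) | Result |
|---|---|
| Frame angle | about 0.65–0.66 rad, worked out from the tool pose, not measured directly |
| Stillness | tool pose unchanged over the last 0.75 s |
| Push against the foot | about 15 N, steady, measured at the wrist |
| Foot height | 0.026 m, against 0.028 m expected on the plank |
| Grip | 60 N set, opening 13.8 mm on the 16 mm rail |
| Mould, jar, cutter, bowl | within about 5 mm of their starting places |

The kickstand joint value and the foot's contact force on the plank could not be read directly; I inferred both from the pictures and the wrist force. The opening reads about 2 mm less than the rail's diameter, but the wrist force and the pictures show the rail held.

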